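Slide the cover tray into the parcel rack

TASK

A parcel stands in the grey rack: take the loose metal tray by its black grip and slide it in above the parcel, on the lowest pair of ledges that clears it. Push until the tray meets the sprung back stop, wherever that is set, and hold it there till the stop clearly gives but does not bottom out. Let go, leaving the tray level and home, and knock nothing about.

Things in the scene. Friction and masses are not known exactly. Their poses are not given: they have to be found in the camera images.
- rack: Grey metal rack fixed to the counter, 130 deep (x) x 198 wide (y; 226 over its foot flanges) x 118 high (124 at the stop's cross bar). Origin: centre of its footprint on the counter; x points to its back, z up, open front at x = -65 mm. Side plates' inner faces at y = +-94 mm. Open top, no floor: a parcel stands on the counter inside it, its long side across.
- ledges (a point): Middle of the rack at the upper face of its lowest ledges; axes as the rack's. Each side plate has three level ledges, full depth, 11 mm wide, 4 mm thick, 166 mm free between a pair; upper faces 50, 74 and 98 mm above the counter, so 20 mm free between a ledge and the next. Bearing down on them while sliding adds drag, so keep it to a few N.
- stop_bracket (a point): Fixed point at the rack's back (rack frame x = +65, z = 118 mm) where the depth stop is guided; does not move with it. The stop's two rubber-faced uprights stand at the sides over the ledges, at all three levels. Their front faces were set by hand anywhere from x = +36 to +56 mm in the rack frame: not measured, find it by feel.
- buffer (a joint): How far the stop's spring buffer is pressed in (m): 0 free, 0.010 bottomed. About 1.5 N at first touch, then 1.5 N per mm, damped (150 N per m/s; returns slowly). Tells nothing of where the stop was set. Pressed home: 3 mm or more (about 6 N), held 0.3 s; over 8.5 mm (about 14 N) is overpressed, and so is more than 25 N between tray and rack.
- sheet: Loose shallow tray of bare steel, 135 long (x) x 180 wide (y), 4 mm plate, 8 mm rims all round, 0.15 to 0.23 kg. Origin: centre of the plate's underside; its front with the grip is at -x, z up. Its rear edge, x = +67.5 mm, meets the stop. In the rack it has 4 mm play on each side.
- grip (a point): Centre of the tray's black upright grip fin, 44 long (x) x 10 thick (y) x 36 mm high from the tray's underside, in front of the tray at x = -99.5, y = 0 in its frame; this point is 24 mm above the underside. Axes as the tray's. Pinch across the 10 mm from above; held there, the far end may droop a few degrees.
- thin_parcel: Brown taped parcel 85 x 111 x 43 mm high, loose; origin centre of its underside. Either it or the thick parcel stands inside the rack, the other on the counter at the rack's right. If this one is in the rack, the 50 mm ledges are right.
- thick_parcel: Brown taped cardboard parcel 110 x 151 x 59 mm high, loose; origin centre of its underside. If this one is in the rack, the 50 mm ledges are blocked and the 74 mm ledges are right.
- label_roll: White roll of labels, 63 mm across, 41 mm high, standing loose in front of the rack; origin centre of its underside. Leave it alone.
- ink_pad: Flat red ink pad tin 71 x 112 x 19 mm, loose, at the right in front of the rack; origin centre of its underside. Leave it alone.
- marker: Black and white marker pen, 17 mm thick, 135 mm long, lying at the right; origin under its middle. Leave it alone.
Not all that is in view belongs to the job. What is shaped like the thin_parcel but turquoise is not meant.

How it is judged:
By the outcome, as a careful person would: the job done as asked, in the order asked, and still so for the second after the job is handed in, with the robot touching nothing.
It also fails if it takes over 58 s, if anything falls off the work surface, if the arm or the gripper's body presses on something with over 40 N, if the wrist force passes 120 N, or if a joint passes its speed limit or range.

ROBOT

A 6-joint arm with a two-finger parallel gripper is mounted at the origin on a cart in front of the work surface, level with it; the furniture and walls round the work are solid. World frame = base frame: x ahead of the robot, y to its left, z up, the work surface at z = 0. Lengths are in mm, angles in rad, forces in N, time in s.
With the tool pointing down it reaches from about 350 to 875 mm from the base axis. Payload 4.2 kg.
Tool frame: the origin (TCP) lies on the centre line of the jaws, within the pads' length; the fingertips stand 8 mm ahead of it and the grasp point (between the pads) lies 11 mm behind it; z points along the fingers, y is the line along which they close (so a half turn about z gives the same grasp; the last joint's range is limited). The gripper opens to 85 mm and grips with 20 to 120 N. Pads are 22 mm wide; open, the fingers measure 114 mm over their backs; the gripper's body (76 mm by 85 mm) begins 54 mm behind the grasp point. The pads swing forward as they close: fully open they stand 13 mm farther back than shut.
Start: joints at [1.532, 0.385, 0.008, 0, -1.194, -0.259], TCP at [183.354, 597.479, 239.312] pointing down, gripper open.
Joint ranges: [-3.14, 3.14], [-1.21, 2.06], [-1.07, 1.41], [-3.16, 2.05], [-2.99, -0.16], [-3.1, 3.1]. Speed limits (rad/s): [2.79, 2.79, 3.14, 3.14, 3.14, 3.14].

INTERFACE

Orientations are given as a rotation vector (axis times angle).
In Python, from rig import robot gives the robot as it stands.
- The arm moves only by the tool apply_moves, never from a script. Its argument "rows" is a list that holds one entry, the list of rows, each a list of 7 numbers: the turn, a rotation vector about the tool's x, y, z in degrees, then the shift along the tool's x, y, z in cm, then the closure, from -1 (fully open) to 1 (shut), so that 0 is half open. In form: [[[ax, ay, az, x, y, z, jaw], ...]]. A call has 1 to 8 rows; each row shifts and turns the commanded pose from where the row before left it, along the tool's axes as they then stand; what a row does not reach is not made up. A row lasts 1/12 s, in which the tool goes at most 41.7 mm and 7.16 degrees, less where a joint would pass 70% of its speed; a pose out of reach is approached as far as the arm can. A call with a gripper value outside its range is refused whole. The fingers move at their own pace and stop on an object; "newtons" is the grip in N (left out, the last holds). Time passes only in rows, so rows that do not move let the fingers close. It gives the time, the measured TCP pose, the force, the opening and the grip force at its end, in the units of the state.
- robot.state(): the state, without advancing time (a new reading comes with each control period).
- robot.capture(name): name is "side" or "top" or "wrist"; returns a dict with "color" (420x560x3 uint8, red, green, blue), "camera_matrix" (3x3 intrinsics, pixels), "view" (4x4, takes a point from world to camera coordinates); the wrist camera has in their place "tool_from_camera" (4x4, takes a point from camera to tool coordinates, whose origin is the TCP and whose axes are the flange's). Camera axes: x right, y down, z forward; pixel columns grow to the right and rows downward; lengths in mm; the calibration is good to about 2 mm. The wrist camera is an equidistant fisheye: a pixel r from the principal point sees the ray r / f radians off the axis. A picture is of the moment at which its call begins: read the wrist's pose just before it. There is no depth.
- robot.sign_off(): hands the job in; it is judged then, once.
The state is a dict: "time": time; "qpos": joint angles; "joint_vel": joint speeds; "effort": joint torques, N m; "eef_pos": TCP position; "tcp_rot": TCP orientation; "wrist_force": force on the tool from outside, world axes, zero at the start; "moment": the same for the moment, N m; "opening": opening from 0.0 (shut) to 1.0 (fully open); "gripper_force": force on a finger pad.
Only numpy, scipy, OpenCV 4.12 (cv2) and the standard library are available. Lean on these libraries where they do the work, as an engineer would, in place of code of your own. Each camera call takes 0.05 s, during which the arm holds its last target. There are 200 camera calls.

## Working session

There is one attempt and no reset: what is moved stays moved. The work goes in short steps, Python scripts to look and compute and a tool call to move; the robot and the scene stay as the last step left them, time stands still between calls to the robot, and variables do not carry over. Pictures are saved under pics/ and viewed, at most 10 in all, crops included, and the job is handed in when it is done.

Besides the shell and the picture viewer there is one more tool, called after "Call:" as a command line: name --argument value ..., lists and objects as JSON in quotes. apply_moves: Moves the arm, as the interface text tells. Its arguments: {"type":"object","properties":{"rows":{"type":"array"},"newtons":{"type":"number"}},"required":["rows"]}

```bash
ls; mkdir -p pics
python3 - <<'E'
from rig import robot
import cv2, numpy as np, pickle
s=robot.state();print(s)
d={}
for n in("side","top","wrist"):
    c=robot.capture(n);d[n]=c
    cv2.imwrite(f"pics/{n}0.png",c["color"][:,:,::-1])
    for k in c:
        if k!="color":print(n,k,np.round(c[k],4).tolist())
pickle.dump((s,d),open("d0.pkl","wb"))
E
```

```text
pics
{'time': 0.0, 'qpos': array([ 1.53161656e+00,  3.85570393e-01,  6.65143727e-03, -5.05781499e-04,
       -1.19398797e+00, -2.58653691e-01]), 'joint_vel': array([ 0.00080978, -0.00051251, -0.00053144,  0.00057544, -0.00080663,
        0.00103813]), 'effort': array([ 9.20189450e-04, -3.92292631e+01,  1.88395232e+01,  4.18597296e+00,
       -4.68471117e-03,  1.64766302e-06]), 'eef_pos': array([183.1875984 , 596.97299465, 238.22221957]), 'tcp_rot': array([ 3.10465360e+00, -4.66079252e-01, -3.70653808e-04]), 'wrist_force': array([ 0.55002399, -0.65548667,  0.22505851]), 'moment': array([-0.0176302 , -0.01349695,  0.10142968]), 'gripper_force': 0.0, 'opening': 0.9996147317371876}
side camera_matrix [[413.4545, 0.0, 281.8641], [0.0, 413.4545, 212.7525], [0.0, 0.0, 1.0]]
side view [[0.9772, -0.2122, -0.0043, -575.467], [-0.1123, -0.4998, -0.8588, 123.6227], [0.1801, 0.8397, -0.5122, 1065.7182], [0.0, 0.0, 0.0, 1.0]]
top camera_matrix [[391.7471, 0.0, 273.2674], [0.0, 391.7471, 214.3107], [0.0, 0.0, 1.0]]
top view [[-0.006, -1.0, -0.006, -36.5535], [-0.9793, 0.0071, -0.2025, 596.624], [0.2025, 0.0047, -0.9793, 949.7871], [0.0, 0.0, 0.0, 1.0]]
wrist camera_matrix [[325.1923, 0.0, 274.0387], [0.0, 325.1923, 211.9048], [0.0, 0.0, 1.0]]
wrist tool_from_camera [[0.0009, -0.9558, -0.2939, 76.2933], [1.0, 0.0009, 0.0001, -0.4658], [0.0002, -0.2939, 0.9558, -134.8739], [0.0, 0.0, 0.0, 1.0]]
```

View pics/side0.png

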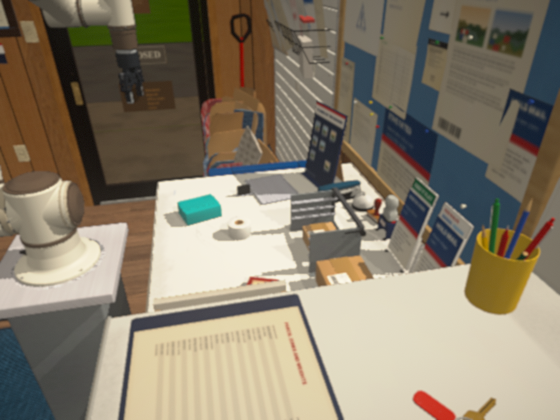

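View pics/top0.png

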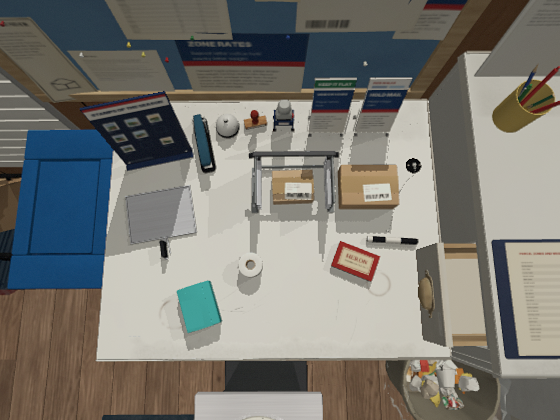

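The top view shows the rack at (294,182) with a parcel at (292,188). A bigger parcel is at (368,186), and a turquoise lookalike is at (199,306). The tray is at (160,215), with its grip at (163,248). The parcel in the rack is about 41 px wide (~105 mm), which fits the thin one. The outside one is about 60 px (~150 mm), so that is the thick one. I'll confirm with an enlarged crop.

Run:
```python
import cv2
im=cv2.imread("pics/top0.png")[135:275,110:410]
im=cv2.resize(im,None,fx=2.66667,fy=2.66667,interpolation=cv2.INTER_CUBIC)
cv2.imwrite("pics/crop1.png",im)
a=cv2.imread("pics/top0.png")
for n,(x0,y0,x1,y1) in dict(tray=(115,180,205,265)).items():
    cv2.imwrite("pics/crop2.png",cv2.resize(a[y0:y1,x0:x1],None,fx=7,fy=7,interpolation=cv2.INTER_CUBIC))
```

```text
(no output)
```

View pics/crop1.png

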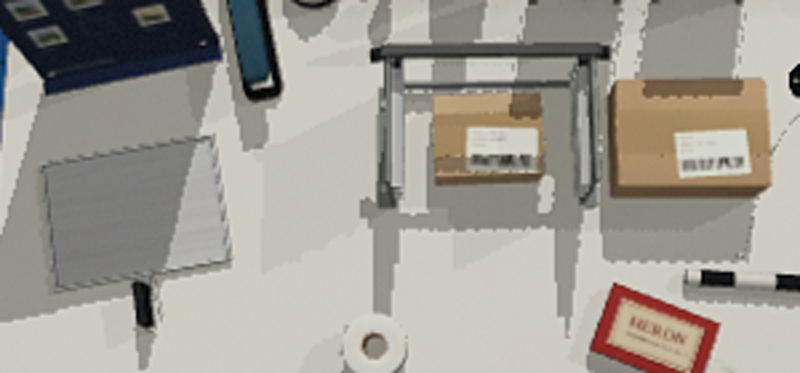

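View pics/crop2.png

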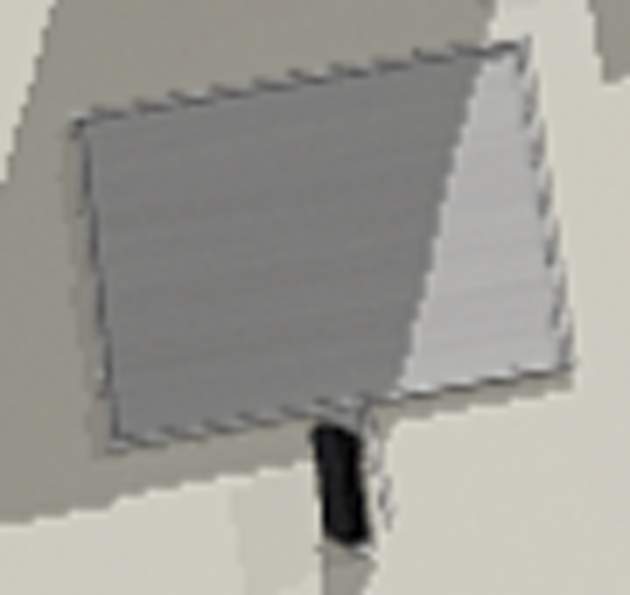

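```bash
cat > h.py <<'E'
import pickle,numpy as np
from scipy.spatial.transform import Rotation as R
s0,d0=pickle.load(open("d0.pkl","rb"))
def ray_cam(c,uv,z):
    V=np.array(c["view"]);K=np.array(c["camera_matrix"])
    r=V[:3,:3].T@np.linalg.solve(K,[uv[0],uv[1],1]);o=-V[:3,:3].T@V[:3,3]
    return (o+r*(z-o[2])/r[2])[:2]
def proj(c,p):
    V=np.array(c["view"]);q=np.array(c["camera_matrix"])@(V[:3,:3]@np.array(p)+V[:3,3]);return q[:2]/q[2]
def wpose(c,s):
    T=np.eye(4);T[:3,:3]=R.from_rotvec(s["tcp_rot"]).as_matrix();T[:3,3]=s["eef_pos"]
    return T@np.array(c["tool_from_camera"])
def wray(c,s,uv,z):
    T=wpose(c,s);K=np.array(c["camera_matrix"]);d=(np.array(uv)-K[:2,2])/K[0,0];r=np.linalg.norm(d)
    v=np.r_[np.sin(r)*d/max(r,1e-9),np.cos(r)];v=T[:3,:3]@v;o=T[:3,3]
    return (o+v*(z-o[2])/v[2])[:2]
def wproj(c,s,p):
    T=wpose(c,s);q=T[:3,:3].T@(np.array(p)-T[:3,3]);n=np.hypot(*q[:2]);th=np.arctan2(n,q[2])
    K=np.array(c["camera_matrix"]);return K[:2,2]+K[0,0]*th*q[:2]/n
E
python3 - <<'E'
from h import *
np.set_printoptions(precision=1,suppress=True)
c=d0["top"];V=c["view"];print("cam",-V[:3,:3].T@V[:3,3])
t=lambda u,v:(u/7+115,v/7+180)
P=[ray_cam(c,t(*q),8) for q in((82,122),(522,45),(570,365),(115,447))]
print("tray",P,np.mean(P,0),[np.linalg.norm(P[i]-P[(i+1)%4]) for i in range(4)])
print([np.degrees(np.arctan2(*(a)[::-1])) for a in (P[0]-P[1],P[3]-P[2],P[0]-P[3],P[1]-P[2])])
for q in((315,428),(367,428),(325,545),(367,540)):print("fin36",ray_cam(c,t(*q),36))
k=lambda u,v:(u/2.66667+110,v/2.66667+135)
print("parcel rack");[print(ray_cam(c,k(*q),43)) for q in((433,93),(543,93),(433,185),(543,175))]
print("parcel out");[print(ray_cam(c,k(*q),59)) for q in((612,80),(770,80),(612,197),(770,187))]
print("bar124");[print(ray_cam(c,k(*q),124)) for q in((371,55),(608,50))]
print("front118");[print(ray_cam(c,k(*q),118)) for q in((380,203),(395,203),(580,203),(598,203))]
print("roll",ray_cam(c,k(375,345),41))
print("pad",[ray_cam(c,k(*q),19) for q in((615,283),(590,345),(718,320))])
E
```

```text
cam [ 391.7  -45.2 1050.7]
tray [array([657.6, 362.3]), array([687.6, 190.5]), array([559.7, 167.2]), array([529.1, 340.7])] [608.5 265.2] [np.float64(174.44004903811515), np.float64(130.00662177769044), np.float64(176.14450985674662), np.float64(130.27891326006184)]
[np.float64(99.90950875566064), np.float64(99.99837379466618), np.float64(9.564989038461501), np.float64(10.315359850096979)]
fin36 [532.1 256. ]
fin36 [531.9 236.5]
fin36 [488.4 250. ]
fin36 [490.2 234.5]
parcel rack
[722.1 -38.7]
[ 721.3 -149.6]
[626.9 -38.2]
[ 636.3 -147.3]
parcel out
[ 729.  -216.9]
[ 727.7 -373.6]
[ 609.9 -212.1]
[ 618.7 -365.9]
bar124
[733.2  18.5]
[ 736.3 -203.1]
front118
[592.9   9.8]
[592.8  -3.9]
[ 591.5 -172.8]
[ 591.4 -189.2]
roll [469.8  18.5]
pad [array([ 531.2, -218.3]), array([ 470.1, -191.3]), array([ 493.8, -318.2])]
```

Run:
```python
import cv2
w=cv2.imread("pics/wrist0.png");cv2.imwrite("pics/wrist0b.png",cv2.resize(w,None,fx=1.4,fy=1.4,interpolation=cv2.INTER_CUBIC))
```

```text
(no output)
```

View pics/wrist0b.png

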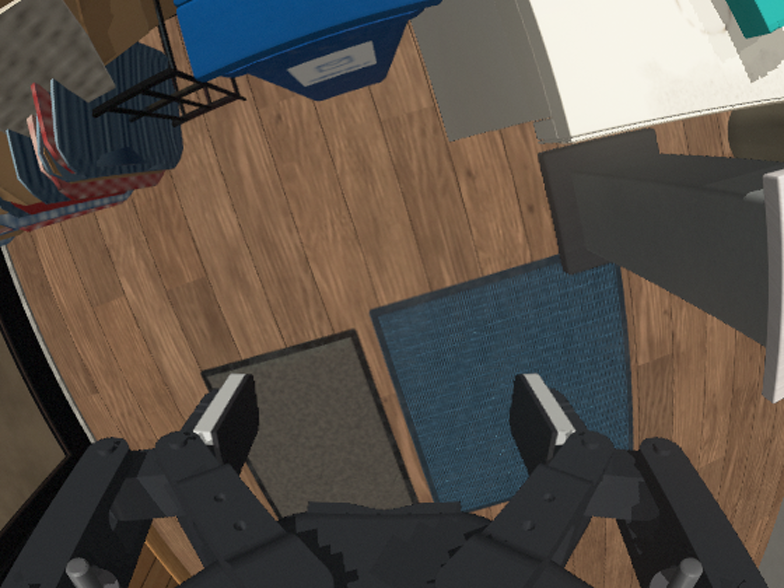

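The wrist view shows only floor at the moment. The top crops confirm a 111 mm wide parcel in the rack (thin, so the 50 mm ledges), the thick one outside, and the tray at yaw ≈10° with its grip near (510,247). I'll move to a vantage point that sees both the tray and the rack.

Call:
apply_moves --rows '[[[0,0,-6.8,0,0,-2.3,-1],[0,0,-6.8,0,0,-2.3,-1],[0,0,-6.8,0,0,-2.3,-1],[0,0,-6.8,0,0,-2.3,-1],[0,0,0,1.3,3.7,0,-1],[0,0,0,1.3,3.7,0,-1],[0,0,0,1.3,3.7,0,-1],[0,0,0,1.3,3.7,0,-1]]]'

```text
time: 0.82
eef_pos: [260.9, 459.3, 330.9]
tcp_rot: [3.129, 0.279, -0.001]
wrist_force: [0.5, -0.1, -0.1]
opening: 1.005
gripper_force: 0.0
```

Call:
apply_moves --rows '[[[0,0,0,1.3,3.7,0,-1],[0,0,0,1.3,3.7,0,-1],[0,0,0,1.3,3.7,0,-1],[0,0,0,1.3,3.7,0,-1],[0,0,0,1.3,3.7,0,-1],[0,0,0,1.3,3.7,0,-1],[0,0,0,1.3,3.7,0,-1],[0,0,0,1.3,3.7,0,-1]]]'

```text
time: 1.48
eef_pos: [415.3, 185.9, 331.4]
tcp_rot: [-3.129, -0.278, -0.0]
wrist_force: [0.8, 0.6, -0.5]
opening: 0.999
gripper_force: 0.0
```

Call:
apply_moves --rows '[[[0,0,0,1.3,3.7,0,-1],[0,0,0,1.3,3.7,0,-1],[0,0,0,1.3,3.7,0,-1],[0,0,0,0,0,0,-1],[0,0,0,0,0,0,-1],[0,0,0,0,0,0,-1]]]'

```text
time: 1.98
eef_pos: [472.8, 85.3, 331.0]
tcp_rot: [-3.129, -0.276, 0.001]
wrist_force: [-0.0, 0.7, -0.3]
opening: 0.997
gripper_force: 0.0
```

Run:
```python
from rig import robot
import cv2, pickle
s=robot.state();c=robot.capture("wrist");pickle.dump((s,c),open("d1.pkl","wb"))
print(s["eef_pos"],s["tcp_rot"],s["time"],s["wrist_force"])
cv2.imwrite("pics/w1.png",cv2.resize(c["color"][:,:,::-1],None,fx=1.42857,fy=1.42857,interpolation=cv2.INTER_CUBIC))
```

```text
[472.80863096  85.29938107 330.97132718] [-3.12937791e+00 -2.76140139e-01  1.16126136e-03] 1.9833 [-0.03935501  0.6911946  -0.25110145]
```

View pics/w1.png

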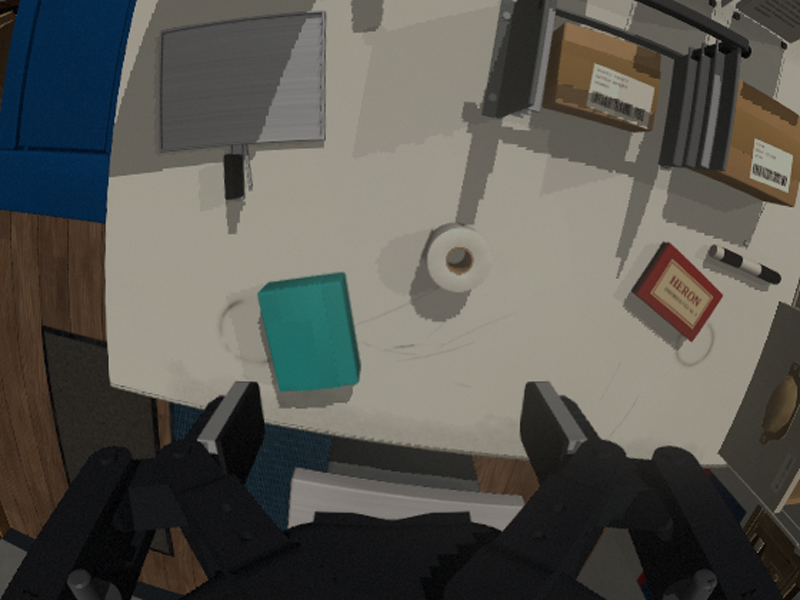

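The wrist view shows the tray at (161..325, 12..151) with its black fin at (225-244, 153-198). The rack is at upper right with the thin parcel inside. The roll is at (459,258), the turquoise decoy at (310,330) and the ink pad at (677,290).

Run:
```python
from h import *
np.set_printoptions(precision=1,suppress=True)
s,c=pickle.load(open("d1.pkl","rb"));f=lambda u,v:(u/1.42857,v/1.42857)
P=np.array([wray(c,s,f(*q),8) for q in((161,33),(324,12),(325,137),(162,151))])
print(P,P.mean(0),[np.linalg.norm(P[i]-P[(i+1)%4]) for i in range(4)])
print([np.degrees(np.arctan2(*(a)[::-1])) for a in (P[0]-P[1],P[3]-P[2],P[0]-P[3],P[1]-P[2])])
for q in((225,153),(243,153),(226,198),(244,198)):print("fin36",wray(c,s,f(*q),36))
for ctr in ((608.5,265.2),tuple(P.mean(0))):
  for yw in (10.,):
    a=np.radians(yw);g=np.array(ctr)-99.5*np.array([np.cos(a),np.sin(a)]);print("grip",g)
print("roll",wray(c,s,f(459,258),41), "parcel",[wray(c,s,f(*q),43) for q in((560,22),(548,90),(660,62),(650,120))])
```

```text
[[659.7 365.6]
 [691.2 191.3]
 [563.8 167. ]
 [531.  340.4]] [611.4 266.1] [np.float64(177.1353562442984), np.float64(129.70118631854106), np.float64(176.5337239866726), np.float64(131.12089662155748)]
[np.float64(100.25411993751531), np.float64(100.71258293652998), np.float64(11.068279216839409), np.float64(10.808903097859602)]
fin36 [536.2 256.8]
fin36 [538.1 238.5]
fin36 [493.2 249.9]
fin36 [495.6 231.5]
grip [510.5 247.9]
grip [513.5 248.8]
roll [473.6  20.8] parcel [array([719. , -31.6]), array([647.7, -30.6]), array([ 715.7, -144.9]), array([ 651.3, -143.2])]
```

Call:
apply_moves --rows '[[[0,0,-0.4,1.35,-3.07,2.1,-1],[0,0,0,1.35,-3.07,2.1,-1],[0,0,0,1.35,-3.07,2.1,-1],[0,0,0,1.35,-3.07,2.1,-1],[0,0,0,1.35,-3.07,2.1,-1],[0,0,0,0,0,3.5,-1],[0,0,0,0,0,3.5,-1],[0,0,0,0,0,3.5,-1]]]'

```text
time: 2.7
eef_pos: [510.3, 251.3, 120.1]
tcp_rot: [-3.127, -0.295, -0.001]
wrist_force: [0.2, 0.0, -0.5]
opening: 1.0
gripper_force: 0.0
```

Call:
apply_moves --rows '[[[0,0,0,0,0,0,0],[0,0,0,0,0,0,0],[0,0,0,0,0,0,0],[0,0,0,0,0,0,0]]]'

```text
time: 3.03
eef_pos: [512.8, 250.2, 124.3]
tcp_rot: [-3.125, -0.29, -0.008]
wrist_force: [-0.1, 1.0, 0.4]
opening: 0.502
gripper_force: 0.0
```

Run:
```python
from rig import robot
import cv2, pickle
s=robot.state();c=robot.capture("wrist");pickle.dump((s,c),open("d2.pkl","wb"))
print(s["eef_pos"],s["tcp_rot"],s["time"],s["opening"])
cv2.imwrite("pics/w2.png",cv2.resize(c["color"][:,:,::-1],None,fx=1.42857,fy=1.42857,interpolation=cv2.INTER_CUBIC))
```

```text
[512.75919441 250.2316929  124.27164507] [-3.12530556 -0.29033896 -0.00752372] 3.0333 0.5015347255468815
```

View pics/w2.png

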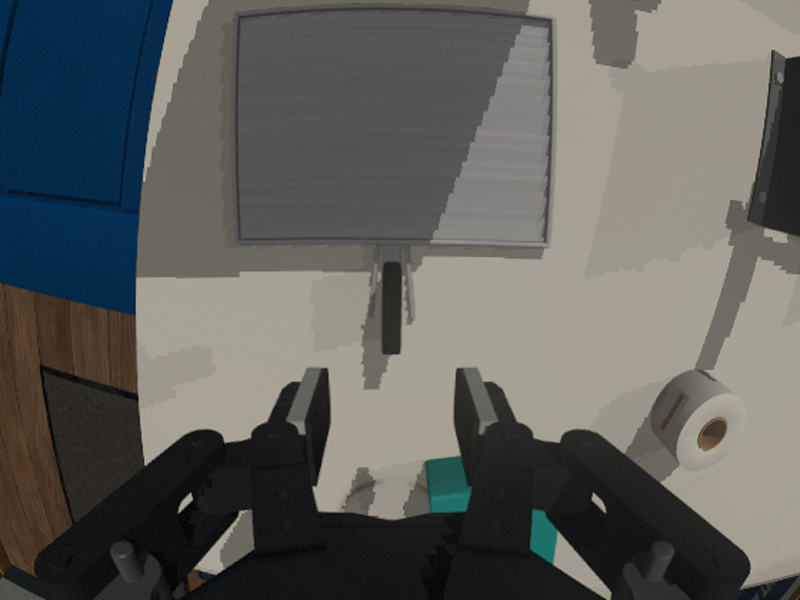

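The fin spans (383-401, 262-353), centred between the pads at (392).

Run:
```python
from h import *
np.set_printoptions(precision=1,suppress=True)
s,c=pickle.load(open("d2.pkl","rb"));f=lambda u,v:(u/1.42857,v/1.42857)
for q in((386,263),(400,263),(382.5,353),(400.5,353)):print("fin36",wray(c,s,f(*q),36))
P=np.array([wray(c,s,f(*q),8) for q in((236,15),(556,16),(549,246),(239,244))]);print(P,P.mean(0))
print([np.degrees(np.arctan2(*(a)[::-1])) for a in (P[0]-P[1],P[3]-P[2],P[0]-P[3],P[1]-P[2])])
print(R.from_rotvec(s["tcp_rot"]).as_matrix())
```

```text
fin36 [540.3 258.2]
fin36 [541.6 251.4]
fin36 [493.  251.3]
fin36 [494.8 242.1]
[[660.9 366.3]
 [694.  190.9]
 [562.3 168.4]
 [530.6 341.8]] [612.  266.9]
[np.float64(100.67895238824661), np.float64(100.33623957368474), np.float64(10.667836858771475), np.float64(9.692933163695365)]
[[ 1.   0.2  0. ]
 [ 0.2 -1.   0. ]
 [ 0.  -0.  -1. ]]
```

Call:
apply_moves --rows '[[[0,0,0,0.2,0,3,0],[0,0,0,0,0,3,0],[0,0,0,0,0,2.5,0],[0,0,0,0,0,1,0],[0,0,0,0,0,0,0],[0,0,0,0,0,0,0]]]'

```text
time: 3.58
eef_pos: [514.4, 249.6, 27.7]
tcp_rot: [-3.127, -0.289, -0.003]
wrist_force: [-0.0, 1.5, -0.4]
opening: 0.497
gripper_force: 0.0
```

Call:
apply_moves --rows '[[[0,0,0,0,0,0.6,0],[0,0,0,0,0,0.6,0],[0,0,0,0,0,0,0.3],[0,0,0,0,0,0,0.6],[0,0,0,0,0,0,0.8],[0,0,0,0,0,0,1],[0,0,0,0,0,0,1],[0,0,0,0,0,0,1]]]' --newtons 80

```text
time: 4.25
eef_pos: [513.7, 249.3, 14.9]
tcp_rot: [-3.128, -0.289, -0.001]
wrist_force: [-1.6, -0.4, 4.0]
opening: 0.097
gripper_force: 78.2
```

Call:
apply_moves --rows '[[[0,0,0,0,0,0,1],[0,0,0,0,0,0,1],[0,0,0,0,0,0,1],[0,0,0,0,0,0,1]]]'

```text
time: 4.58
eef_pos: [513.7, 249.3, 14.9]
tcp_rot: [-3.128, -0.289, -0.001]
wrist_force: [-1.4, 0.3, 5.5]
opening: 0.104
gripper_force: 78.4
```

Call:
apply_moves --rows '[[[0,0,0,0,0,0,1],[0,0,0,0,0,-1,1],[0,0,0,0,0,-2,1],[0,0,0,0,0,-3,1],[0,0,3.5,0,0,-3,1],[0,0,3.5,0,0,-3,1],[0,0,3.6,0,0,-2.5,1],[0,0,0,0,0,0,1]]]' --newtons 110

```text
time: 5.25
eef_pos: [515.8, 250.4, 165.1]
tcp_rot: [-3.136, 0.003, -0.013]
wrist_force: [1.7, 0.6, -1.2]
opening: 0.094
gripper_force: 107.4
```

Call:
apply_moves --rows '[[[0,0,0,-0.6,1.5,0,1],[0,0,0,-1.2,3,0,1],[0,0,0,-1.4,3.4,0,1],[0,0,0,-1.4,3.4,0,1],[0,0,0,-1.4,3.4,0,1],[0,0,0,-1.4,3.4,0,1],[0,0,0,-1.4,3.4,0,1],[0,0,0,-1.4,3.4,0,1]]]'

```text
time: 5.92
eef_pos: [408.8, -1.6, 158.3]
tcp_rot: [3.141, -0.001, -0.005]
wrist_force: [0.4, -0.8, -1.4]
opening: 0.091
gripper_force: 107.5
```

Call:
apply_moves --rows '[[[0,0,0,-1,3.4,0,1],[0,0,0,-0.2,3.4,0,1],[0,0,0,0,1.8,0,1],[0,0,0,0,0.8,0,1],[0,0,0,0,0,0,1],[0,0,0,0,0,0,1],[0,0,0,0,0,0,1],[0,0,0,0,0,0,1]]]'

```text
time: 6.58
eef_pos: [399.1, -93.0, 159.1]
tcp_rot: [-3.142, -0.001, 0.001]
wrist_force: [0.3, -0.2, -2.4]
opening: 0.095
gripper_force: 107.6
```

Run:
```python
from rig import robot
import cv2, pickle, numpy as np
s=robot.state();c=robot.capture("wrist");t=robot.capture("side");pickle.dump((s,c,t),open("d3.pkl","wb"))
print(s["eef_pos"],s["tcp_rot"],s["time"],s["opening"],s["wrist_force"],s["moment"])
a=c["color"][:300,:,::-1];a=cv2.resize(a,None,fx=1.42857,fy=1.42857,interpolation=cv2.INTER_CUBIC)
b=cv2.resize(t["color"][160:300,180:380,::-1],(243,170))
cv2.imwrite("pics/w3.png",a); cv2.imwrite("pics/s3.png",cv2.resize(t["color"][150:300,190:390,::-1],None,fx=4,fy=4,interpolation=cv2.INTER_CUBIC))
```

```text
[399.12311611 -93.02672656 159.09132398] [-3.14150339e+00 -6.52320118e-04  9.07485753e-04] 6.5833 0.09535502765013754 [ 0.34303583 -0.24722739 -2.38354719] [ 0.03553096  0.21880553 -0.01145613]
```

View pics/w3.png

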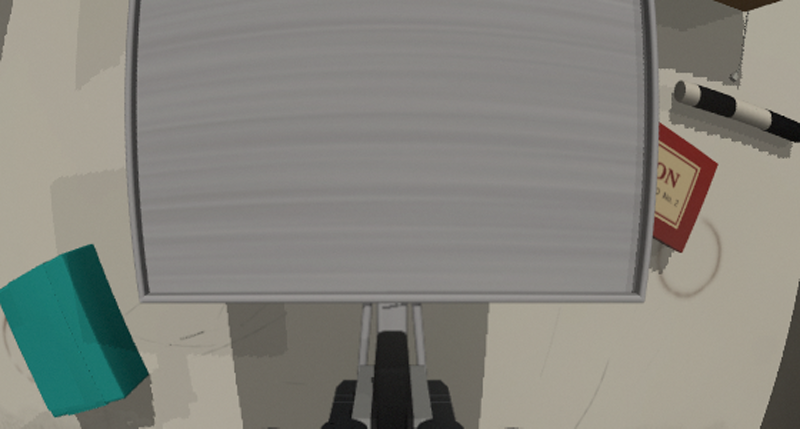

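The wrist view shows the tray held square to the tool, with its front corners at (142,299) and (645,299), but it hides the rack. I'll read the rack edges from the earlier pictures in one composite crop.

Run:
```python
from h import *
import cv2
s,c=pickle.load(open("d1.pkl","rb"))
I=cv2.INTER_CUBIC
A=cv2.resize(c["color"][0:115,335:535,::-1],None,fx=4,fy=3.2,interpolation=I)
A=cv2.resize(c["color"][0:115,335:535,::-1],None,fx=3,fy=3,interpolation=I)
B=cv2.resize(d0["top"]["color"][145:225,245:345,::-1],None,fx=3,fy=3,interpolation=I)
C=np.zeros((585,600,3),np.uint8);C[:345,:600]=A;C[345:585,:300]=B
D=cv2.resize(d0["side"]["color"][188:288,285:385,::-1],None,fx=2.4,fy=2.4,interpolation=I);C[345:585,320:560]=D
C=np.clip(C.astype(float)*1.4+15,0,255).astype(np.uint8)
cv2.imwrite("pics/comp.png",C)
# droop
from scipy.optimize import least_squares
s,c,t=pickle.load(open("d3.pkl","rb"))
g=c["color"].astype(float).mean(2)
T=np.array(c["tool_from_camera"]);K=np.array(c["camera_matrix"])
def pr(p):
    q=T[:3,:3].T@(np.array(p)-T[:3,3]);n=np.hypot(*q[:2]);th=np.arctan2(n,q[2]);return K[:2,2]+K[0,0]*th*q[:2]/n
f=1/1.42857
def tray(px,x,y,z): # tray frame rel. grip -> tool
    dx,dy,h,p,yw,r=px
    v=R.from_euler("zyx",[yw,p,r],degrees=True).apply([x+99.5,-y,-(z-24)])
    return v+[dx,dy,h]
obs=[((-67.5,90),(142,299)),((-67.5,-90),(645,299))]
edge=[(90,126,0),(90,126.5,60),(90,131,150),(90,137.5,240),(-90,656,0),(-90,656,60),(-90,655,150),(-90,648.5,240)]
def res(px):
    o=[]
    for (x,y),(u,v) in obs:o+=list(pr(tray(px,x,y,8))-np.array([u,v])*f)
    for y,u,v in edge:
        xs=np.linspace(-67.5,67.5,60);Q=np.array([pr(tray(px,x,y,8)) for x in xs])
        o.append(np.interp(v*f,Q[::-1,1],Q[::-1,0])-u*f)
    return o
r=least_squares(res,[0,0,-11,0,0,0]);print(r.x.round(2),np.round(r.fun,1))
```

```text
[ 0.9  -1.2  -4.82  1.4  -0.62 -1.93] [ 1.9 -0.3 -1.7 -0.3  1.5 -0.4 -2.1 -0.9 -1.5  0.8  1.2  1.1]
```

View pics/comp.png

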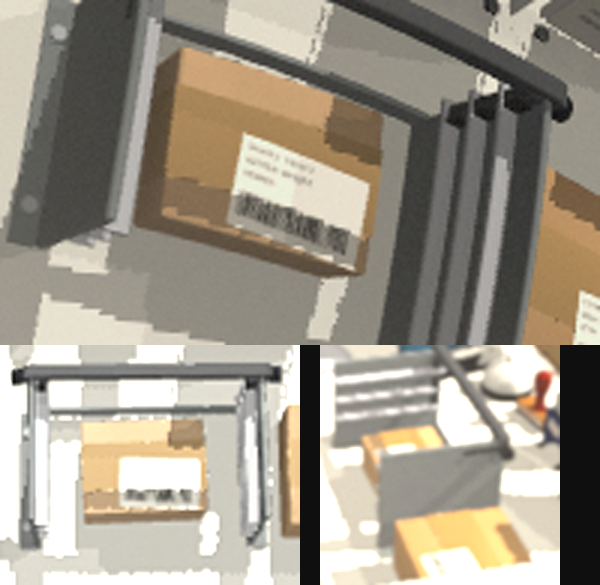

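```bash
cat > rk.py <<'E'
from h import *
import cv2
from scipy.optimize import minimize
from scipy.ndimage import map_coordinates as mc
s1,c1=pickle.load(open("d1.pkl","rb"))
def prep(im):
    g=cv2.GaussianBlur(cv2.cvtColor(im,cv2.COLOR_RGB2GRAY).astype(np.float32),(0,0),0.8)
    return cv2.Sobel(g,cv2.CV_32F,1,0),cv2.Sobel(g,cv2.CV_32F,0,1)
L=[]
for y in(-99,-94,94,99):
    L.append(((-65,y,118),(60,y,118)))
    L.append(((-65,y,2),(-65,y,118)))
for y in(-83,83):
    for z in(50,74,98):L.append(((-65,y,z),(60,y,z)))
for y in(-113,113):L.append(((-65,y,1),(65,y,1)))
for sg in(-1,1):
    for z in(50,74,98):L.append(((-65,94*sg,z),(-65,83*sg,z)))
    L.append(((-65,94*sg,118),(-65,99*sg,118)));L.append(((-65,99*sg,1),(-65,113*sg,1)))
def score(G,P,p):
    a=np.radians(p[2]);tot=0;n=0
    for A,B in L:
        q=[]
        for t in np.linspace(0,1,15):
            w=np.array(A)*(1-t)+np.array(B)*t
            q.append(P((p[0]+w[0]*np.cos(a)-w[1]*np.sin(a),p[1]+w[0]*np.sin(a)+w[1]*np.cos(a),w[2])))
        q=np.array(q);d=np.gradient(q,axis=0);ln=np.hypot(*d.T)+1e-6;nx,ny=-d[:,1]/ln,d[:,0]/ln
        ok=(q[:,0]>1)&(q[:,0]<558)&(q[:,1]>1)&(q[:,1]<418)
        gx=mc(G[0],[q[:,1],q[:,0]],order=1);gy=mc(G[1],[q[:,1],q[:,0]],order=1)
        wgt=ln*ok;tot+=(abs((gx*nx+gy*ny)*wgt).sum());n+=wgt.sum()
    return tot/n
Gt=prep(d0["top"]["color"]);Gw=prep(c1["color"])
ft=lambda p:score(Gt,lambda w:proj(d0["top"],w),p)
fw=lambda p:score(Gw,lambda w:wproj(c1,s1,w),p)
if __name__=="__main__":
  for nm,f in(("top",ft),("wrist",fw),("both",lambda p:ft(p)+fw(p))):
    best=[]
    for x in np.arange(645,673,4):
      for y in np.arange(-104,-80,4):
        for yw in(-2,1):best.append((f((x,y,yw)),x,y,yw))
    best.sort(reverse=True)
    rr=[minimize(lambda p:-f(p),b[1:],method="Nelder-Mead",options=dict(initial_simplex=[np.array(b[1:])+d for d in([0,0,0],[3,0,0],[0,3,0],[0,0,2])],maxiter=120)) for b in best[:4]]
    rr.sort(key=lambda r:r.fun)
    for r in rr[:3]:print(nm,r.x.round(2),round(-r.fun,2))
E
time python3 rk.py
python3 - <<'E'
from h import *
s,c,t=pickle.load(open("d3.pkl","rb"))
g=c["color"].astype(float).mean(2)
for v in (4,30,60,90,120,150,180,200):
    print(v,g[v,84:108].astype(int),g[v,444:468].astype(int))
for u in(130,280,430):print(u,g[195:222,u].astype(int))
E
```

```text
top [ 6.7828e+02 -9.3010e+01  2.8000e-01] 109.29
top [ 6.7759e+02 -9.2990e+01  3.5000e-01] 109.27
top [ 6.6256e+02 -8.7950e+01 -1.7000e-01] 94.68
wrist [ 6.8012e+02 -9.2210e+01  3.0000e-01] 96.73
wrist [ 6.8012e+02 -9.2210e+01  3.0000e-01] 96.73
wrist [ 6.6351e+02 -9.2280e+01  2.3000e-01] 80.19
both [ 6.801e+02 -9.246e+01  2.400e-01] 203.71
both [ 6.8011e+02 -9.2460e+01  2.4000e-01] 203.71
both [ 6.8011e+02 -9.2460e+01  2.4000e-01] 203.71
4 [151 149 149 150 149 148 119 135 135 119  89  59  59  56 119 133 133 134
 133 132 133 132 133 133] [129 128 127 126 111  77  63  53  53  59  97 121 138 135 108  93  92  92
  93  93  92  93  91  91]
30 [152 150 150 150 123 133 135 124 102  68  58  58  85 130 132 130 129 129
 130 129 128 128 128 129] [133 124 124 123 123 123  75  77  58  54  54  72 105 130 138 134 105 104
 103 103 104 105 105 103]
60 [162 163 162 137 136 136 127 108  69  56  58  73 132 131 132 131 132 133
 133 132 132 133 133 133] [132 132 122 123 123 124 117  79  75  60  55  57  75 108 130 138 132 143
 153 149 150 148 148 161]
90 [162 162 162 141 131 135 127 110  70  60  59  81 130
[... 641 characters left out ...]
32 133 132] [123  89  80  68  61  63  79 111 128 135 132 108 106 104 102  99  92  93
  97 100 103 104 105 106]
200 [151 151 152 151 152 151 151 151 151 152 151 153 117 135 135 121  93  58
  58  59 127 136 136 136] [ 80  64  64  65  95 120 135 135 131 160 159 159 159 160 160 159 159 155
 153 149 139 132 126 134]
130 [135 133 135 136 136 135 137 136 136 127 107 119 146 145 140 129 108 133
 150 151 151 149 150 150 150 150 150]
280 [137 136 136 137 136 137 136 136 129 115 113 136 148 144 136 125 100 103
  99 117 133 132 133 133 133 133 134]
430 [137 136 136 137 136 137 137 137 136 121 111 121 148 143 136 123 115 145
 159 160 161 160 160 159 159 159 161]
real	1m52.638s
user	1m52.566s
sys	0m0.295s
```

```bash
cat > droop.py <<'E'
from h import *
from scipy.optimize import least_squares
np.set_printoptions(suppress=True)
s,c,t=pickle.load(open("d3.pkl","rb"))
T=np.array(c["tool_from_camera"]);K=np.array(c["camera_matrix"])
def pr(p):
    q=T[:3,:3].T@(np.array(p)-T[:3,3]);n=np.hypot(*q[:2]);th=np.arctan2(n,q[2]);return K[:2,2]+K[0,0]*th*q[:2]/n
rows=[4,30,60,90,120,150,180,200]
Le=[89.6,87.5,86.5,86.5,87.5,89.6,92.6,95.5];Ri=[458.2,459.6,460.5,460.5,460.2,458,454.8,452.4]
def tr(px,x,y,z):
    dx,dy,h,p,yw,r=px
    return R.from_euler("zyx",[yw,p,r],degrees=True).apply([x+99.5,-y,-(z-24)])+[dx,dy,h]
xs=np.linspace(-75,67.5,80)
def res(px,zr):
    o=[]
    for y,E in((90,Le),(-90,Ri)):
        Q=np.array([pr(tr(px,x,y,zr)) for x in xs])[::-1]
        o+=list(np.interp(rows,Q[:,1],Q[:,0])-E)
    Q=np.array([pr(tr(px,-67.5,y,zr)) for y in np.linspace(90,-90,40)])
    o+=list(np.interp([130,280,430],Q[:,0],Q[:,1])-[210.9,211.2,211])
    return o
for zr in(8,12):
    r=least_squares(res,[0,0,-11,0,0,0],args=(zr,));print(zr,r.x.round(2),np.round(r.fun,1))
    print("rear mid underside tool z",[tr(r.x,x,0,0)[2].round(1) for x in(-67.5,67.5)])
E
python3 droop.py
```

```text
8 [ 1.18 -0.52 -8.85 -0.3  -0.12 -0.29] [-0.3  0.1  0.1  0.1  0.2  0.1  0.1 -0.3 -0.2  0.1  0.3  0.3 -0.4 -0.2
  0.1  0.   0.1 -0.2  0.1]
rear mid underside tool z [np.float64(15.3), np.float64(16.0)]
12 [ 1.16 -0.5  -4.85 -0.3  -0.12 -0.29] [-0.3  0.1  0.1  0.1  0.2  0.1  0.1 -0.3 -0.2  0.1  0.3  0.3 -0.4 -0.2
  0.1  0.   0.1 -0.2  0.1]
rear mid underside tool z [np.float64(19.3), np.float64(20.0)]
```

The fit is tight: droop is only 0.3° and the underside sits ≈15.5 mm below the TCP. The rack is at (679.5, −92.6) with yaw 0.27°. I'll lower the tray to the middle of the 50–70 gap in front of the rack.

Call:
apply_moves --rows '[[[0,0,-0.2,0,0.12,1.5,1],[0,0,0,0,0,2.5,1],[0,0,0,0,0,2.5,1],[0,0,0,0,0,1.5,1],[0,0,0,0,0,0.6,1],[0,0,0,0,0,0,1],[0,0,0,0,0,0,1],[0,0,0,0,0,0,1]]]'

```text
time: 7.35
eef_pos: [400.3, -94.7, 74.3]
tcp_rot: [-3.141, -0.005, -0.004]
wrist_force: [0.2, 0.3, -1.6]
opening: 0.096
gripper_force: 107.7
```

Call:
apply_moves --rows '[[[0,0,0,1,0,0,1],[0,0,0,1.5,0,0,1],[0,0,0,1,0,0,1],[0,0,0,0.4,0,0,1],[0,0,0,0,0,0,1],[0,0,0,0,0,0,1]]]'

```text
time: 7.85
eef_pos: [437.8, -95.0, 73.2]
tcp_rot: [-3.141, -0.003, 0.001]
wrist_force: [0.2, 0.1, -3.0]
opening: 0.095
gripper_force: 107.6
```

Run:
```python
from rig import robot
from h import *
import cv2
s=robot.state();c=robot.capture("wrist");t=robot.capture("side");tp=robot.capture("top");pickle.dump((s,c,t,tp),open("d4.pkl","wb"))
print(s["eef_pos"],s["tcp_rot"],s["time"],s["wrist_force"],s["moment"])
I=cv2.INTER_CUBIC
A=c["color"][:210,:,::-1]
B=cv2.resize(t["color"][180:300,255:385,::-1],(370,342),interpolation=I)
C=cv2.resize(tp["color"][140:240,240:345,::-1],(359,342),interpolation=I)
W=np.zeros((560,740,3),np.uint8);W[:210,:560]=A;W[214:556,:370]=B;W[214:556,375:734]=C
cv2.imwrite("pics/c4.png",W)
```

```text
[437.80955775 -94.98132141  73.22368277] [-3.14145795e+00 -2.94715784e-03  1.14011490e-03] 7.85 [ 0.20044479  0.05752881 -2.98154143] [0.03605272 0.2749713  0.01369458]
```

Call:
apply_moves --rows '[[[0,0,0,0.2,0,0.1,1],[0,0,0,0.3,0,0,1],[0,0,0,0.3,0,0,1],[0,0,0,0.3,0,0,1],[0,0,0,0.3,0,0,1],[0,0,0,0.3,0,0,1],[0,0,0,0.3,0,0,1],[0,0,0,0.3,0,0,1]]]'

```text
time: 8.67
eef_pos: [461.4, -94.9, 72.3]
tcp_rot: [3.142, 0.004, -0.0]
wrist_force: [-0.5, -0.3, -2.8]
opening: 0.1
gripper_force: 107.6
```

Call:
apply_moves --rows '[[[0,0,0,0.4,0,0,1],[0,0,0,0.4,0,0,1],[0,0,0,0.4,0,0,1],[0,0,0,0.4,0,0,1],[0,0,0,0.4,0,0,1],[0,0,0,0.4,0,0,1],[0,0,0,0,0,0,1],[0,0,0,0,0,0,1]]]'

```text
time: 9.33
eef_pos: [485.2, -94.8, 72.2]
tcp_rot: [-3.142, -0.004, 0.0]
wrist_force: [-0.1, -0.0, -2.5]
opening: 0.102
gripper_force: 107.6
```

Run:
```python
from rig import robot
from h import *
import cv2
s=robot.state();c=robot.capture("wrist");t=robot.capture("side");tp=robot.capture("top");pickle.dump((s,c,t,tp),open("d5.pkl","wb"))
print(s["eef_pos"],s["tcp_rot"],s["time"],s["wrist_force"],s["moment"])
I=cv2.INTER_CUBIC
A=c["color"][:230,:,::-1]
B=cv2.resize(t["color"][180:300,255:385,::-1],(370,342),interpolation=I)
C=cv2.resize(tp["color"][140:240,240:345,::-1],(359,342),interpolation=I)
W=np.zeros((576,740,3),np.uint8);W[:230,:560]=A;W[234:576,:370]=B;W[234:576,375:734]=C
cv2.imwrite("pics/c5.png",W)
```

```text
[485.21008447 -94.82051087  72.20647463] [-3.14156098e+00 -3.58146900e-03  3.96738494e-04] 9.3333 [-0.05317422 -0.00606059 -2.53656652] [ 0.0090385   0.21878341 -0.05728936]
```

View pics/c5.png

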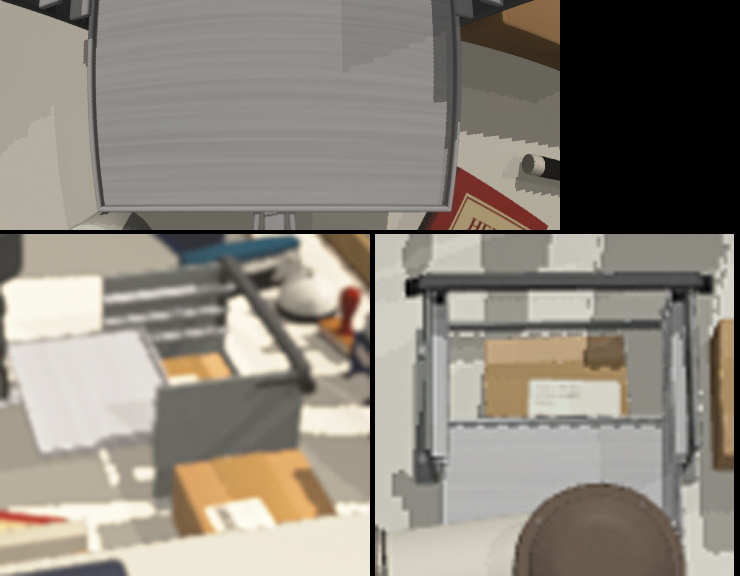

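The tray's rear is in the lowest slot, with ledge ends symmetric at (73,18) and (478,14), and nothing is touching. I'll advance, stopping short of the stop range, then lower onto the ledges.

Call:
apply_moves --rows '[[[0,0,0,0.5,0,0,1],[0,0,0,0.8,0,0,1],[0,0,0,0.8,0,0,1],[0,0,0,0.8,0,0,1],[0,0,0,0.8,0,0,1],[0,0,0,0.6,0,0,1],[0,0,0,0.4,0,0,1],[0,0,0,0,0,0,1]]]'

```text
time: 10.15
eef_pos: [533.2, -94.7, 72.1]
tcp_rot: [3.142, 0.004, 0.001]
wrist_force: [-0.3, 0.2, -2.9]
opening: 0.093
gripper_force: 107.6
```

Call:
apply_moves --rows '[[[0,0,0,0,0,0.1,1],[0,0,0,0,0,0.1,1],[0,0,0,0,0,0.1,1],[0,0,0,0,0,0.1,1],[0,0,0,0,0,0,1],[0,0,0,0,0,0,1]]]'

```text
time: 10.65
eef_pos: [531.9, -94.7, 68.3]
tcp_rot: [3.142, 0.004, -0.0]
wrist_force: [-0.0, -0.6, -2.3]
opening: 0.097
gripper_force: 107.6
```

Call:
apply_moves --rows '[[[0,0,0,0,-0.05,0.05,1],[0,0,0,0,0,0.05,1],[0,0,0,0,0,0.05,1],[0,0,0,0,0,0,1],[0,0,0,0,0,0,1]]]'

```text
time: 11.07
eef_pos: [532.1, -94.2, 66.8]
tcp_rot: [3.142, 0.004, -0.0]
wrist_force: [-0.5, 0.2, -2.5]
opening: 0.096
gripper_force: 107.6
```

Call:
apply_moves --rows '[[[0,0,0,0,0,0.05,1],[0,0,0,0,0,0,1],[0,0,0,0,0,0,1]]]'

```text
time: 11.32
eef_pos: [532.1, -94.2, 66.3]
tcp_rot: [3.142, 0.004, -0.0]
wrist_force: [-0.0, -0.0, -1.8]
opening: 0.094
gripper_force: 107.6
```

Call:
apply_moves --rows '[[[0,0,0,0,0,0.05,1],[0,0,0,0,0,0,1],[0,0,0,0,0,0,1]]]'

```text
time: 11.57
eef_pos: [532.1, -94.2, 65.8]
tcp_rot: [-3.142, -0.004, 0.0]
wrist_force: [0.6, -0.8, -3.1]
opening: 0.096
gripper_force: 107.6
```

Call:
apply_moves --rows '[[[0,0,0,0,0,0.05,1],[0,0,0,0,0,0,1],[0,0,0,0,0,0,1]]]'

```text
time: 11.82
eef_pos: [532.2, -94.2, 65.4]
tcp_rot: [-3.142, -0.004, -0.0]
wrist_force: [-0.0, -0.2, -2.4]
opening: 0.094
gripper_force: 107.7
```

Call:
apply_moves --rows '[[[0,0,0,0,0,0.05,1],[0,0,0,0,0,0,1],[0,0,0,0,0,0,1]]]'

```text
time: 12.07
eef_pos: [532.2, -94.2, 65.0]
tcp_rot: [-3.142, -0.004, -0.001]
wrist_force: [0.2, 0.4, -1.6]
opening: 0.097
gripper_force: 107.9
```

```bash
python3 -c "
from rig import robot
s=robot.state();print(s['eef_pos'],s['wrist_force'],s['moment'])"
```

```text
[532.23515364 -94.21222607  64.99430786] [ 0.1614276   0.37631398 -1.60748233] [-0.01412618  0.16320998  0.03201142]
```

Call:
apply_moves --rows '[[[0,0,0,0,0,0.04,1],[0,0,0,0,0,0,1],[0,0,0,0,0,0,1]]]'

```text
time: 12.32
eef_pos: [532.2, -94.2, 64.8]
tcp_rot: [-3.142, -0.004, -0.001]
wrist_force: [-1.6, -0.0, 3.0]
opening: 0.095
gripper_force: 108.2
```

```bash
python3 -c "
from rig import robot
s=robot.state();print(s['eef_pos'],s['wrist_force'],s['moment'])"
```

```text
[532.21203747 -94.22686731  64.8077625 ] [-1.55941901e+00 -1.06329025e-04  3.04782483e+00] [ 0.1024851   0.44445522 -0.02953874]
```

Call:
apply_moves --rows '[[[0,0,0,0,0,0.04,1],[0,0,0,0,0,0,1],[0,0,0,0,0,0,1]]]'

```text
time: 12.57
eef_pos: [532.1, -94.3, 64.5]
tcp_rot: [3.142, 0.004, 0.001]
wrist_force: [-2.5, 0.2, 4.6]
opening: 0.098
gripper_force: 108.6
```

```bash
python3 -c "
from rig import robot
s=robot.state();print(s['eef_pos'],s['wrist_force'],s['moment'])"
```

```text
[532.13964701 -94.2504658   64.51665998] [-2.50595799  0.20320592  4.63738294] [ 0.24243752  0.61193772 -0.01621661]
```

Call:
apply_moves --rows '[[[0,0,0,0,0,-0.05,1],[0,0,0,0.2,0,0,1],[0,0,0,0.3,0,0,1],[0,0,0,0.3,0,0,1],[0,0,0,0.3,0,0,1],[0,0,0,0.1,0,0,1],[0,0,0,0,0,0,1],[0,0,0,0,0,0,1]]]'

```text
time: 13.23
eef_pos: [544.5, -94.4, 64.7]
tcp_rot: [3.141, 0.004, 0.0]
wrist_force: [-2.8, 0.0, 4.8]
opening: 0.092
gripper_force: 108.8
```

Call:
apply_moves --rows '[[[0,0,0,0.15,0,0,1],[0,0,0,0.15,0,0,1],[0,0,0,0,0,0,1]]]'

```text
time: 13.48
eef_pos: [547.1, -94.4, 64.7]
tcp_rot: [3.141, 0.004, -0.001]
wrist_force: [-3.9, -0.2, 6.2]
opening: 0.104
gripper_force: 108.9
```

Call:
apply_moves --rows '[[[0,0,0,0,0,-0.05,1],[0,0,0,0.1,0,0,1],[0,0,0,0.1,0,0,1],[0,0,0,0,0,0,1]]]'

```text
time: 13.82
eef_pos: [549.2, -94.2, 64.9]
tcp_rot: [3.142, 0.004, -0.0]
wrist_force: [-3.8, -0.1, 3.4]
opening: 0.097
gripper_force: 108.6
```

Call:
apply_moves --rows '[[[0,0,0,0,0,-0.04,1],[0,0,0,0.1,0,0,1],[0,0,0,0.1,0,0,1],[0,0,0,0,0,0,1]]]'

```text
time: 14.15
eef_pos: [551.5, -94.0, 65.1]
tcp_rot: [-3.141, -0.004, -0.001]
wrist_force: [0.7, -0.5, -0.4]
opening: 0.097
gripper_force: 108.0
```

Call:
apply_moves --rows '[[[0,0,0,0.1,0,0,1],[0,0,0,0.1,0,0,1],[0,0,0,0,0,0,1]]]'

```text
time: 14.4
eef_pos: [553.4, -94.1, 65.3]
tcp_rot: [-3.142, -0.004, -0.0]
wrist_force: [0.1, 0.1, -0.8]
opening: 0.099
gripper_force: 107.8
```

Call:
apply_moves --rows '[[[0,0,0,0.1,0,0,1],[0,0,0,0.1,0,0,1],[0,0,0,0,0,0,1]]]'

```text
time: 14.65
eef_pos: [555.4, -94.1, 65.3]
tcp_rot: [-3.142, -0.004, -0.0]
wrist_force: [0.6, -1.4, -1.9]
opening: 0.095
gripper_force: 107.8
```

Call:
apply_moves --rows '[[[0,0,0,0.1,0,0,1],[0,0,0,0.1,0,0,1],[0,0,0,0,0,0,1]]]'

```text
time: 14.9
eef_pos: [557.4, -94.1, 65.4]
tcp_rot: [-3.142, -0.004, -0.0]
wrist_force: [0.2, 0.5, -1.9]
opening: 0.095
gripper_force: 107.7
```

Call:
apply_moves --rows '[[[0,0,0,0.1,0,0,1],[0,0,0,0.1,0,0,1],[0,0,0,0,0,0,1]]]'

```text
time: 15.15
eef_pos: [559.4, -94.2, 65.4]
tcp_rot: [3.142, 0.004, 0.001]
wrist_force: [-0.1, -0.4, -1.8]
opening: 0.096
gripper_force: 107.7
```

Call:
apply_moves --rows '[[[0,0,0,0.1,0,0,1],[0,0,0,0.1,0,0,1],[0,0,0,0,0,0,1]]]'

```text
time: 15.4
eef_pos: [561.4, -94.2, 65.4]
tcp_rot: [3.142, 0.004, 0.0]
wrist_force: [-0.6, -0.0, -1.6]
opening: 0.098
gripper_force: 107.7
```

Call:
apply_moves --rows '[[[0,0,0,0.1,0,0,1],[0,0,0,0.1,0,0,1],[0,0,0,0,0,0,1]]]'

```text
time: 15.65
eef_pos: [563.0, -94.2, 65.4]
tcp_rot: [3.142, 0.004, -0.001]
wrist_force: [-1.1, 0.3, -1.4]
opening: 0.097
gripper_force: 107.8
```

Call:
apply_moves --rows '[[[0,0,0,0.1,0,0,1],[0,0,0,0.1,0,0,1],[0,0,0,0,0,0,1]]]'

```text
time: 15.9
eef_pos: [564.0, -94.2, 65.2]
tcp_rot: [-3.142, -0.003, 0.004]
wrist_force: [-4.7, 0.4, 0.5]
opening: 0.091
gripper_force: 108.0
```

Call:
apply_moves --rows '[[[0,0,0,0.1,0,0,1],[0,0,0,0.1,0,0,1],[0,0,0,0,0,0,1]]]'

```text
time: 16.15
eef_pos: [565.1, -94.2, 65.1]
tcp_rot: [-3.142, -0.003, 0.007]
wrist_force: [-7.2, 1.7, 2.7]
opening: 0.097
gripper_force: 108.2
```

```bash
python3 -c "
from rig import robot
s=robot.state();print(s['eef_pos'],s['tcp_rot'],s['wrist_force'],s['moment'])"
```

```text
[565.0567013  -94.22899787  65.05867323] [-3.14153139e+00 -2.85253794e-03  7.06621245e-03] [-7.19761465  1.65773407  2.69673632] [0.2384649  1.66387685 0.05143507]
```

Call:
apply_moves --rows '[[[0,0,0,0.1,0,-0.02,1],[0,0,0,0.1,0,0,1],[0,0,0,0,0,0,1],[0,0,0,0,0,0,1]]]'

```text
time: 16.48
eef_pos: [566.1, -94.2, 65.1]
tcp_rot: [-3.141, -0.003, 0.01]
wrist_force: [-8.2, 1.5, 3.0]
opening: 0.097
gripper_force: 108.3
```

Call:
apply_moves --rows '[[[0,0,0,0.1,0,-0.02,1],[0,0,0,0.1,0,0,1],[0,0,0,0,0,0,1],[0,0,0,0,0,0,1],[0,0,0,0,0,0,1],[0,0,0,0,0,0,1],[0,0,0,0,0,0,1],[0,0,0,0,0,0,1]]]'

```text
time: 17.15
eef_pos: [567.1, -94.2, 65.1]
tcp_rot: [-3.141, -0.002, 0.013]
wrist_force: [-9.9, 1.8, 3.4]
opening: 0.096
gripper_force: 108.5
```

Call:
apply_moves --rows '[[[0,0,0,0.1,0,0,1],[0,0,0,0,0,0,1],[0,0,0,0,0,0,1],[0,0,0,0,0,0,1],[0,0,0,0,0,0,1],[0,0,0,0,0,0,1],[0,0,0,0,0,0,1]]]'

```text
time: 17.73
eef_pos: [567.6, -94.3, 65.1]
tcp_rot: [-3.141, -0.002, 0.015]
wrist_force: [-12.1, 1.9, 4.8]
opening: 0.099
gripper_force: 108.6
```

Call:
apply_moves --rows '[[[0,0,0,-0.1,0,0,1],[0,0,0,-0.1,0,0,1],[0,0,0,-0.1,0,0,1],[0,0,0,-0.1,0,0,1],[0,0,0,-0.1,0,0,1],[0,0,0,-0.1,0,0,1],[0,0,0,-0.1,0,0,1],[0,0,0,0,0,0,1]]]'

```text
time: 18.4
eef_pos: [564.6, -94.2, 65.6]
tcp_rot: [3.142, 0.003, -0.001]
wrist_force: [-3.1, 0.3, -0.7]
opening: 0.098
gripper_force: 107.9
```

```bash
python3 -c "
from rig import robot
s=robot.state();print(s['eef_pos'],s['tcp_rot'],s['wrist_force'],s['moment'])"
```

```text
[564.64463072 -94.18087673  65.59958358] [ 3.14159007e+00  3.47781401e-03 -1.44620858e-03] [-3.11256348  0.34647504 -0.74279288] [ 0.09107447  1.1337367  -0.00529802]
```

Call:
apply_moves --rows '[[[0,0,0,-0.1,0,0.03,1],[0,0,0,0,0,0,1],[0,0,0,0,0,0,1],[0,0,0,0,0,0,1]]]'

```text
time: 18.73
eef_pos: [564.2, -94.2, 65.5]
tcp_rot: [3.142, 0.004, 0.0]
wrist_force: [-2.7, -0.2, -2.2]
opening: 0.093
gripper_force: 107.8
```

Call:
apply_moves --rows '[[[0,0,0,-0.04,0,0.04,1],[0,0,0,0,0,0,1],[0,0,0,0,0,0,1]]]'

```text
time: 18.98
eef_pos: [564.0, -94.2, 65.2]
tcp_rot: [3.142, 0.004, 0.001]
wrist_force: [-2.6, -0.2, -2.0]
opening: 0.095
gripper_force: 107.8
```

Call:
apply_moves --rows '[[[0,0,0,0,0,0,1],[0,0,0,0,0,0,1]]]' --newtons 20

```text
time: 19.15
eef_pos: [563.9, -94.2, 65.2]
tcp_rot: [3.142, 0.004, 0.001]
wrist_force: [-1.4, -1.1, -1.3]
opening: 0.097
gripper_force: 107.8
```

Call:
apply_moves --rows '[[[0,0,0,0,0,0,0.75],[0,0,0,0,0,0,0.7],[0,0,0,0,0,0,0.6],[0,0,0,0,0,0,0.4],[0,0,0,0,0,0,0.4],[0,0,0,0,0,0,0.4]]]'

```text
time: 19.65
eef_pos: [564.1, -94.1, 65.3]
tcp_rot: [-3.142, -0.004, -0.001]
wrist_force: [0.1, 0.6, 0.1]
opening: 0.3
gripper_force: 0.0
```

Call:
apply_moves --rows '[[[0,0,0,0,0,-0.5,0.3],[0,0,0,0,0,-1,0.2],[0,0,0,0,0,-2,0.2],[0,0,0,0,0,-3,0.2],[0,0,0,0,0,-3.5,0.2],[0,0,0,0,0,-3,0.2],[0,0,0,0,0,0,0.2],[0,0,0,0,0,0,0.2]]]'

```text
time: 20.32
eef_pos: [564.9, -94.0, 198.5]
tcp_rot: [-3.141, -0.004, -0.01]
wrist_force: [-0.6, 0.4, -0.6]
opening: 0.401
gripper_force: 0.0
```

Run:
```python
from rig import robot
from h import *
import cv2
s=robot.state();c=robot.capture("wrist");t=robot.capture("top");pickle.dump((s,c,t),open("d6.pkl","wb"))
print(s["eef_pos"],s["time"])
g=c["color"].astype(float).mean(2)
# expected tray if grip at world (565,-93.5,74), yaw .27
def P(x,y,z,gx=565.2,gy=-93.7,yw=.27):
    a=np.radians(yw);dx=x+99.5
    return wproj(c,s,(gx+dx*np.cos(a)-y*np.sin(a),gy+dx*np.sin(a)+y*np.cos(a),50+z))
for q in((-67.5,90,8),(-67.5,-90,8),(-67.5,0,8),(-77.5,0,36),(-121.5,0,36),(67.5,60,8),(67.5,-60,8),(67.5,0,8)):
    print(q,P(*q).round(1))
for y in(60,30,-30,-60):
    u,v=P(-67.5,y,8).round().astype(int);print("front",u,v,g[v-8:v+9,u].astype(int))
for y in(60,30,-30,-60):
    u,v=P(67.5,y,8).round().astype(int);print("rear",u,v,g[max(v-8,0):v+9,u].astype(int))
for x in(-60,-64):
  for y in(90,-90):
    u,v=P(x,y,8).round().astype(int);print("side",u,v,g[v,u-8:u+9].astype(int))
```

```text
[564.91852655 -94.04767434 198.47368914] 20.3167
(-67.5, 90, 8) [172.1 169.1]
(-67.5, -90, 8) [375.5 168.9]
(-67.5, 0, 8) [273.7 167.6]
(-77.5, 0, 36) [273.7 185.8]
(-121.5, 0, 36) [273.8 238.6]
(67.5, 60, 8) [203.1  15.6]
(67.5, -60, 8) [344.   15.3]
(67.5, 0, 8) [273.5  12.6]
front 205 168 [142 140 140 141 142 137 125 143 146 120  96  97 100  98 101 100 100]
front 239 168 [142 140 141 142 142 135 124 155 137 104  94 100 100 100  99 100 100]
front 309 168 [133 134 133 134 134 126 117 144 129 101  94 103 111 111 110 110 109]
front 343 168 [131 133 133 132 134 132 120 134 137 116 104 108 110 111 110 109 112]
rear 203 16 [166 167 169 168 167 168 169 166 125  93 138 136  91  60  80  86  93]
rear 238 13 [109 109 110 110 108 109 108 108 107 106 106 148 132  86  65  82  87]
rear 309 13 [110 110 109 109 109 110 109 109 103  70  69  91  93  76  66  83  85]
rear 344 15 [108 109 107 108 107 109 109 109 108  75  62  87  90  78  60  80  83]
side 172 161 [100  98 100  99 100 100  98 100  98  93  91  76  78 127 143 141 142]
side 376 161 [ 94  92  86  84  72  72  89  95 119 155 156 154 143 107  98 100  99]
side 172 165 [ 99 100 100  99  98 101  98  99  98  93  94  83  64 128 141 141 142]
side 376 165 [ 96  95  86  84  67  75  90  96 136 155 155 156 147 100  99  99  99]
```

```bash
python3 -c "
from rig import robot
print(robot.sign_off())"
```

```text
the job is handed in; nothing more can be done
None
```

The job is handed in with no verdict shown: the tray is on the 50 mm ledges above the thin parcel; I pressed it into the back stop about 4 mm by force (12 N peak) for over half a second, then eased off and let go. The wrist camera put it level and within about 1 mm of where I let go, and I saw no sign of anything else being touched.

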